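# Hand the in-use flag from the beaker to the flask

## Robot

A 6-joint arm with a two-finger parallel gripper is mounted at the origin on a cart in front of the work surface, level with it; the furniture and walls round the work are solid. World frame = base frame: x ahead of the robot, y to its left, z up, the work surface at z = 0. Lengths are in m, angles in rad, forces in N, time in s.
With the tool pointing down it reaches from about 0.25 to 0.775 m from the base axis. Payload 4 kg.
Tool frame: the origin (TCP) lies at the very end of the fingers, on their centre line; the grasp point (between the pads) lies 19 mm behind it; z points along the fingers, y is the line along which they close (so a half turn about z gives the same grasp; the last joint's range is limited). The gripper opens to 94 mm and grips with 3 to 60 N. Pads are 16 mm wide; open, the fingers measure 119 mm over their backs; the gripper's body (75 mm by 177 mm) begins 78 mm behind the grasp point.
Start: joints at [-1.228, 0.087, 1.371, -0, 1.684, -0.103], TCP at [0.237, -0.496, 0.206] pointing down, gripper open.
Joint ranges: [-3.1, 3.1], [-0.76, 2.03], [0.27, 2.55], [-1.08, 4.22], [0.17, 2.65], [-2.57, 2.57]. Speed limits (rad/s): [2.79, 2.79, 3.14, 3.14, 3.14, 3.14].

## Interface

Orientations are given as [roll, pitch, yaw] about the fixed x, y, z axes, in that order (R = Rz(yaw) Ry(pitch) Rx(roll)).
In Python, from bench import robot, vision gives the robot as it stands.
- The arm moves only by the shell command python3 -m crank 'ROWS'. ROWS is JSON, a list of rows, each a list of 3 entries, a list of its own where there are three numbers: the closure, from 0 (fully open) to 1 (shut), then the shift along the tool's x, y, z in m, then the turn, a rotation vector about the tool's x, y, z in degrees. A call has 1 to 8 rows; each row shifts and turns the commanded pose from where the row before left it, along the tool's axes as they then stand; what a row does not reach is not made up. A row lasts 1/10 s, in which the tool goes at most 50 mm and 8.59 degrees, less where a joint would pass 70% of its speed; a pose out of reach is approached as far as the arm can. A call with a gripper value outside its range is refused whole. The fingers move at their own pace and stop on an object; the grip force is fixed at half the most. Time passes only in rows, so rows that do not move let the fingers close. It gives the time, the measured TCP pose, the force, the opening and the grip force at its end, in the units of the state.
- robot.get_obs(): the state, without advancing time (a new reading comes with each control period).
- vision.snapshot(name): name is "scene" or "side" or "wrist"; returns a dict with "color" (420x560x3 uint8, red, green, blue), "z_map" (420x560 float32, m along the optical axis (not along the pixel's ray), 0 where there is no reading), "fx", "fy", "cx", "cy" (pixels), "dist" ([k1, k2, p1, p2, k3] as OpenCV has them; the pictures are not rectified), "R" (3x3) and "t" (3): a world point X has camera coordinates R X + t. Camera axes: x right, y down, z forward; pixel columns grow to the right and rows downward; lengths in m; the calibration is good to about 2 mm. A picture is of the moment at which its call begins.
- robot.close_job(): hands the job in; it is judged then, once.
The state is a dict: "time": time; "joint_positions": joint angles; "qvel": joint speeds; "joint_torque": joint torques, N m; "tool_pos": TCP position; "ee_rot": TCP orientation; "wrist_force": force on the tool from outside, world axes, zero at the start; "wrist_torque": the same for the moment, N m; "width": finger opening in m; "finger_force": force on a finger pad.
Only numpy, scipy, OpenCV 4.12 (cv2) and the standard library are available. Lean on these libraries where they do the work, as an engineer would, in place of code of your own. Each camera call takes 0.05 s, during which the arm holds its last target. There are 200 camera calls.

## Task

The conical flask is now the vessel in use, no longer the beaker: flip the paddle on the stand in front of the flask right over so that it lies flat with its ring face up, and flip the one in front of the beaker right over so that it lies flat with its bar face up (either first). Only push and press the paddles with a fingertip: do not pinch them, do not lift, tip or shove the stands, and leave the glassware and the other things where they are.

Things in the scene. Friction and masses are not known exactly. Their poses are not given: they have to be found in the camera images.
- flask_stand: grey desk stand in front of the conical flask, on the robot's left or right by run. Base 70 x 130 x 10 mm, loose, about 0.9 kg; two posts 16 mm wide, outer faces 72 mm apart along x, tops at z 68 mm, carry a level pivot along x, 60 mm above the worktop. Origin: centre of the underside; x points away from the robot to the vessel (yaw within 0.35 rad), y to its left along the base's long side, z up
- flask_flag (a joint): angle of the flask stand's white paddle, rad. 0: level towards the stand's +y, BAR face up; 1.57: straight up; 3.14: level towards -y, RING face up. Stops at 0 and 3.14. Friction hinge (0.03 N m): it stays wherever it is left and does not fall, so push it all the way down. Starts at 0 to 0.25
- flask_paddle (a point): pivot of the flask stand's paddle, mid-width and mid-thickness, 60 mm above the worktop. Turns with the paddle: y to its free end, z out of its bar face, x along the pivot. The paddle is a plate 46 mm wide, 6 mm thick; its pivot barrel is 14 mm thick
- flask_paddle_end (a point): middle of the free end edge of the flask stand's paddle, 80 mm from the pivot
- flask_tail_end (a point): middle of the end edge of the short grooved tail of the flask stand's paddle (46 mm wide, 6 mm thick), 40 mm from the pivot, on the far side of the pivot from the paddle. Pressing the level tail's outer half down about 30 mm (1 to 2 N) tips the paddle up to roughly 55 degrees; only the base lies below it
- beaker_stand: grey desk stand in front of the beaker, on the robot's left or right by run. Base 70 x 130 x 10 mm, loose, about 0.9 kg; two posts 16 mm wide, outer faces 72 mm apart along x, tops at z 68 mm, carry a level pivot along x, 60 mm above the worktop. Origin: centre of the underside; x points away from the robot to the vessel (yaw within 0.35 rad), y to its left along the base's long side, z up
- beaker_flag (a joint): angle of the beaker stand's white paddle, rad. 0: level towards the stand's +y, BAR face up; 1.57: straight up; 3.14: level towards -y, RING face up. Stops at 0 and 3.14. Friction hinge (0.03 N m): it stays wherever it is left and does not fall, so push it all the way down. Starts at 2.89 to 3.14
- beaker_paddle (a point): pivot of the beaker stand's paddle, mid-width and mid-thickness, 60 mm above the worktop. Turns with the paddle: y to its free end, z out of its bar face, x along the pivot. The paddle is a plate 46 mm wide, 6 mm thick; its pivot barrel is 14 mm thick
- beaker_paddle_end (a point): middle of the free end edge of the beaker stand's paddle, 80 mm from the pivot
- beaker_tail_end (a point): middle of the end edge of the short grooved tail of the beaker stand's paddle (46 mm wide, 6 mm thick), 40 mm from the pivot, on the far side of the pivot from the paddle. Pressing the level tail's outer half down about 30 mm (1 to 2 N) tips the paddle up to roughly 55 degrees; only the base lies below it
- flask: clear glass conical flask, 69 mm wide, 125 mm tall, about 130 mm behind its stand; origin under its centre; stays put
- beaker: clear glass beaker, 78 mm wide, 94 mm tall, about 130 mm behind its stand; origin under its centre; stays put
- mug: white mug with handle, 92 x 127 x 95 mm, further back; bystander; origin under its centre
- vial: small glass vial with white cap, 19 mm wide, 56 mm tall, standing further back; bystander; origin under its centre
- pen: white felt marker with red cap, 135 mm long, 17 mm thick, lying between the two stands, along x; bystander; origin under its middle

How it is judged:
By the outcome, as a careful person would: the job done as asked, in the order asked, and still so for the second after the job is handed in, with the robot touching nothing.
It also fails if it takes over 51 s, if anything falls off the work surface, if the arm or the gripper's body presses on something with over 40 N, if the wrist force passes 120 N, or if a joint passes its speed limit or range.

## Working session

There is one attempt and no reset: what is moved stays moved. The work goes in short steps, Python scripts to look and compute and a shell command to move; the robot and the scene stay as the last step left them, time stands still between calls to the robot, and variables do not carry over. Pictures are saved under pics/ and viewed, at most 10 in all, crops included, and the job is handed in when it is done.

```bash
ls; mkdir -p pics; python3 - <<'E'
from bench import robot, vision
import cv2, numpy as np, pickle
d={n:vision.snapshot(n) for n in ("scene","side")}
pickle.dump(d,open("s0.pkl","wb"))
for n in d:
    cv2.imwrite(f"pics/{n}0.png",d[n]["color"][:,:,::-1]); print(n,d[n]["fx"],d[n]["cx"],d[n]["cy"],d[n]["dist"],np.round(-d[n]["R"].T@d[n]["t"],3), (d[n]["z_map"]>0).mean())
o=robot.get_obs();print(o)
E
```

```text
pics
scene 455.69140474873615 289.8761400117844 207.4293621649055 [-0.1298381  0.         0.         0.         0.       ] [ 0.298 -0.3    0.719] 0.9956335034013606
side 458.82114994858557 280.54283849240545 203.08575355871778 [0.02557464 0.         0.         0.         0.        ] [0.299 0.99  0.744] 0.996156462585034
{'time': 0.1, 'joint_positions': array([-1.22808754e+00,  8.78782413e-02,  1.37207013e+00, -2.00702082e-05,
        1.68359338e+00, -1.03102004e-01]), 'qvel': array([ 7.14238106e-04, -3.26055123e-03, -3.63209137e-03, -4.84293687e-04,
       -5.70810003e-06,  6.26940868e-04]), 'joint_torque': array([ 2.64142145e-03, -3.41249514e+01, -3.03302658e+01,  7.20159989e-02,
        3.04729852e-02, -8.42828945e-05]), 'tool_pos': array([ 0.23697964, -0.49579207,  0.20443951]), 'ee_rot': array([-3.13965185e+00, -1.80759304e-04,  4.45808378e-01]), 'wrist_force': array([0.60204652, 0.06655996, 0.6621718 ]), 'wrist_torque': array([-0.03600387, -0.00342672, -0.01496856]), 'finger_force': 0.0, 'width': 0.09418038027168653}
```

View pics/scene0.png

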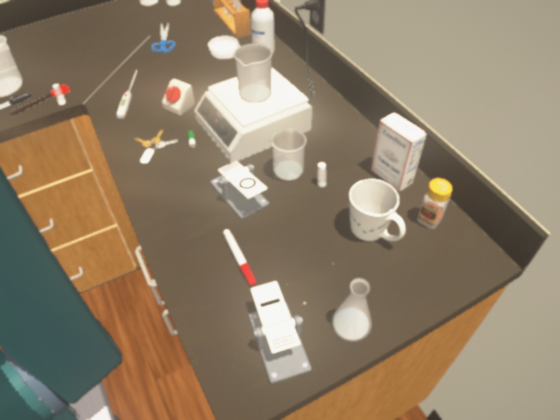

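View pics/side0.png

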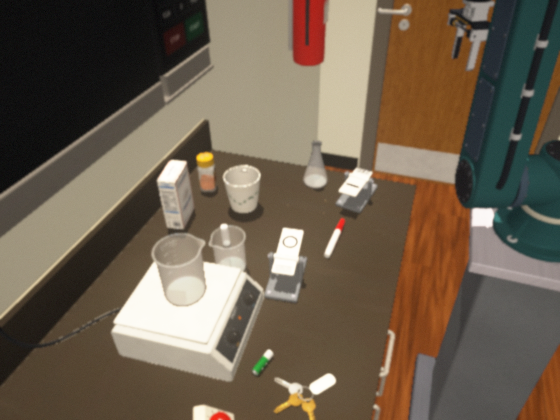

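The scene view shows the bar-up flask paddle at about (275,315) and the ring-up beaker paddle at about (243,182). The pen lies between them at (238,257). The side view shows both paddles too, at (355,183) and (288,252).

```bash
cat > h.py <<'E'
import cv2, numpy as np
def K(s): return np.array([[s["fx"],0,s["cx"]],[0,s["fy"],s["cy"]],[0,0,1]])
def cloud(s):
    h,w=s["z_map"].shape; u,v=np.meshgrid(np.arange(w),np.arange(h))
    p=cv2.undistortPoints(np.stack([u,v],-1).reshape(-1,1,2).astype(float),K(s),np.array(s["dist"])).reshape(h,w,2)
    z=s["z_map"][...,None]; c=np.concatenate([p*z,z],-1)
    return (c-s["t"])@s["R"]
def rep(s,cen,r=0.11):
    P=cloud(s); c=s["color"].astype(int)
    near=(np.hypot(P[...,0]-cen[0],P[...,1]-cen[1])<r)&(s["z_map"]>0)
    white=near&(c.min(-1)>150)&(P[...,2]>.03)&(P[...,2]<.16)
    n,l,st,_=cv2.connectedComponentsWithStats(white.astype(np.uint8))
    for i in range(1,n):
        if st[i,4]<60: continue
        q=P[l==i]; m=q.mean(0); U,S,V=np.linalg.svd(q-m,full_matrices=False)
        a=V[0]*np.sign(V[0][1]); t=(q-m)@a; nn=V[2]*np.sign(V[2][2])
        print(" white n",len(q),"mean",m.round(4),"axis",a.round(3),"yaw",np.arctan2(-a[0],a[1]).round(3),"tmin/max",np.percentile(t,[1,99]).round(4),"norm",nn.round(3),"box",st[i,:4])
    b=near&(P[...,2]>.004)&(P[...,2]<.016)
    n,l,st,_=cv2.connectedComponentsWithStats(b.astype(np.uint8)); 
    if n>1:
        i=1+np.argmax(st[1:,4]); q=P[l==i]; print(" base",len(q),cv2.minAreaRect((q[:,:2]*1000).astype(np.float32)),"z",np.median(q[:,2]).round(4))
    q=P[near&(P[...,2]>.03)&(P[...,2]<.16)]; print(" high n",len(q),"zmax",np.percentile(q[:,2],[5,50,95]).round(3))
    return P
E
python3 - <<'E'
import pickle,numpy as np
from h import *
d=pickle.load(open("s0.pkl","rb"))
P=cloud(d["scene"]); F=P[315,275]; B=P[182,243]; print(F,B)
for n in d:
    for cen in (F,B): print(n); rep(d[n],cen)
for nm,(r,c) in dict(pen=(257,238),table=(200,150),flask=(320,352),beaker=(155,289),vial=(175,322),mug=(210,372)).items(): print(nm,P[r,c].round(3))
E
```

```text
[0.4464595  0.01207927 0.06155188] [0.52644876 0.29913139 0.06775553]
scene
 white n 2012 mean [0.4438 0.0068 0.063 ] axis [0.179 0.984 0.   ] yaw -0.18 tmin/max [-0.0526  0.0639] norm [ 0.018 -0.003  1.   ] box [251 282  51  72]
 white n 114 mean [ 0.5421 -0.0339  0.0442] axis [0.242 0.135 0.961] yaw -1.062 tmin/max [-0.0145  0.0216] norm [-0.961  0.17   0.218] box [336 307   8  21]
 base 1358 ((437.2006530761719, -30.700416564941406), (82.86024475097656, 69.85323333740234), 80.57921600341797) z 0.0096
 high n 2305 zmax [0.044 0.063 0.066]
scene
 white n 287 mean [0.6253 0.3271 0.0642] axis [-0.04   0.057  0.998] yaw 0.618 tmin/max [-0.0332  0.0312] norm [0.891 0.455 0.01 ] box [270 141  18  31]
 white n 951 mean [0.5283 0.3105 0.0661] axis [-0.102  0.985 -0.138] yaw 0.103 tmin/max [-0.0562  0.0602] norm [-0.008  0.138  0.99 ] box [219 161  48  38]
 base 867 ((526.7678833007812, 332.7457275390625), (70.85209655761719, 131.26739501953125), 6.213677406311035) z 0.0091
 high n 1343 zmax [0.04  0.066 0.081]
side
 white n 526 mean [0.4443 0.0178 0.0653] axis [ 0.163  0.987 -0.006] yaw -0.164 tmin/max [-0.0605  0.0562] norm [0.025 0.002 1.   ] box [339 168  33  29]
 base 487 ((444.93426513671875, -1.2259063720703125), (123.5774917602539, 82.01805877685547), 79.97805786132812) z 0.0118
 high n 707 zmax [0.038 0.065 0.069]
side
 white n 1041 mean [0.5268 0.3198 0.0671] axis [-0.119  0.982 -0.148] yaw 0.121 tmin/max [-0.0628  0.0542] norm [0.006 0.15  0.989] box [268 229  37  47]
 base 893 ((523.7833862304688, 344.08551025390625), (71.27806091308594, 113.07515716552734), 6.191850662231445) z 0.0116
 high n 1321 zmax [0.045 0.067 0.079]
pen [0.453 0.175 0.014]
table [ 0.352  0.412 -0.001]
flask [ 0.551 -0.054  0.056]
beaker [0.64  0.314 0.078]
vial [0.694 0.267 0.035]
mug [0.74  0.146 0.018]
```

```bash
python3 -m crank '[[1,[0,0,0],[0,0,7.06]],[1,[0,0,0],[0,0,7.06]],[1,[0,0,0],[0,0,7.06]],[1,[0,0,0],[0,0,7.06]],[1,[0,0,0],[0,0,7.06]]]'
python3 -m crank '[[1,[0.0098,-0.0406,0],[0,0,0]],[1,[0.0098,-0.0406,0],[0,0,0]],[1,[0.0098,-0.0406,0],[0,0,0]],[1,[0.0098,-0.0406,0],[0,0,0]],[1,[0.0098,-0.0406,0],[0,0,0]],[1,[0.0098,-0.0406,0],[0,0,0]]]'
python3 -m crank '[[1,[0.0098,-0.0406,0],[0,0,0]],[1,[0.0098,-0.0406,0],[0,0,0]],[1,[0.0098,-0.0406,0],[0,0,0]],[1,[0.0098,-0.0406,0],[0,0,0]],[1,[0.0098,-0.0406,0],[0,0,0]],[1,[0.0098,-0.0406,0],[0,0,0]],[1,[0,0,0.03],[0,0,0]],[1,[0,0,0.03],[0,0,0]]]'
```

```text
time: 0.6
tool_pos: [0.237, -0.496, 0.2048]
ee_rot: [-3.14, 0.001, -0.175]
wrist_force: [-0.8, -0.7, 0.2]
width: 0.057
finger_force: 0.0
time: 1.2
tool_pos: [0.3365, -0.2644, 0.205]
ee_rot: [-3.141, 0.0, -0.171]
wrist_force: [0.9, 0.1, -0.9]
width: 0.0094
finger_force: 0.0
time: 2.0
tool_pos: [0.4365, -0.0346, 0.1453]
ee_rot: [3.141, -0.002, -0.167]
wrist_force: [-0.4, 1.1, -0.3]
width: 0.0004
finger_force: 0.0
```

```bash
python3 -m crank '[[1,[0,0,0.035],[0,0,0]],[1,[0,0,0.035],[0,0,0]],[1,[0,0,0],[0,0,0]]]'
python3 -m crank '[[1,[0,0,0.006],[0,0,0]],[1,[0,0,0.006],[0,0,0]],[1,[0,0,0.006],[0,0,0]],[1,[0,0,0],[0,0,0]]]'
python3 -m crank '[[1,[0,0,0.006],[0,0,0]],[1,[0,0,0.006],[0,0,0]],[1,[0,0,0.006],[0,0,0]],[1,[0,0,0.005],[0,0,0]],[1,[0,0,0],[0,0,0]]]'
python3 - <<'E'
from bench import vision; from h import *
for n in("scene","side"):
    s=vision.snapshot(n); cv2.imwrite(f"pics/{n}1.png",s["color"][:,:,::-1]); rep(s,(.441,-.006))
a=cv2.imread("pics/scene1.png")[220:400,180:420];b=cv2.imread("pics/side1.png")[120:300,260:500]
cv2.imwrite("pics/c1.png",cv2.resize(np.hstack([a,b]),(800,300)))
E
```

```text
time: 2.3
tool_pos: [0.4309, -0.035, 0.0699]
ee_rot: [-3.141, 0.012, -0.17]
wrist_force: [-0.2, -0.5, -0.1]
width: 0.0007
finger_force: 0.0
time: 2.7
tool_pos: [0.4363, -0.0363, 0.0581]
ee_rot: [3.141, -0.002, -0.17]
wrist_force: [0.6, -0.3, -0.4]
width: 0.0001
finger_force: 0.0
time: 3.2
tool_pos: [0.4348, -0.036, 0.0333]
ee_rot: [3.141, 0.002, -0.17]
wrist_force: [-0.3, -0.1, -0.3]
width: 0.0005
finger_force: 0.0
 white n 155 mean [ 0.5426 -0.0356  0.0451] axis [0.236 0.295 0.926] yaw -0.675 tmin/max [-0.0173  0.0226] norm [-0.971  0.118  0.21 ] box [336 305  10  24]
 white n 129 mean [ 0.4413 -0.0466  0.081 ] axis [ 0.246  0.267 -0.932] yaw -0.745 tmin/max [-0.0542  0.0524] norm [-0.369  0.915  0.164] box [283 335  14  14]
 base 388 ((412.6457824707031, -27.224918365478516), (78.45066833496094, 20.5683536529541), 80.59938049316406) z 0.0095
 high n 1212 zmax [0.035 0.145 0.155]
 white n 78 mean [0.4456 0.0436 0.1482] axis [-0.978  0.203 -0.04 ] yaw 1.366 tmin/max [-0.0192  0.018 ] norm [-0.205 -0.926  0.316] box [348 155  15  11]
 base 718 ((445.23797607421875, -3.582672119140625), (133.92581176757812, 83.85813903808594), 80.63594055175781) z 0.0119
 high n 944 zmax [0.037 0.111 0.158]
```

View pics/c1.png

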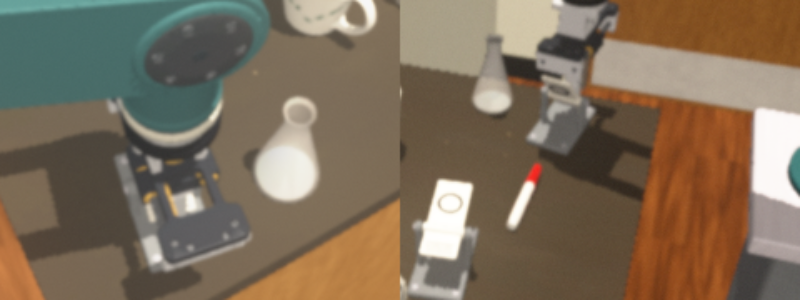

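The crops show the fingertip on the tail and the ring underside of the flask paddle facing the side camera (around (560,88)), so it has tipped up. The stand hasn't moved. I'll rise and measure the paddle.

```bash
python3 -m crank '[[1,[0,0,-0.03],[0,0,0]],[1,[0,0,-0.045],[0,0,0]],[1,[0,0,-0.045],[0,0,0]],[1,[0,0,-0.045],[0,0,0]],[1,[0,0,0],[0,0,0]]]'
cat >> h.py <<'E'
def flag(s,piv,yaw):
    "paddle profile in the stand's y-z plane"
    P=cloud(s)-np.array([piv[0],piv[1],.06]); c,sn=np.cos(yaw),np.sin(yaw)
    x=P[...,0]*c+P[...,1]*sn; y=-P[...,0]*sn+P[...,1]*c; z=P[...,2]
    r=np.hypot(y,z); m=(abs(x)<.02)&(r<.09)&(r>.02)&(z>-.04)&(s["z_map"]>0)
    m&=s["color"].min(-1)>60
    a=np.arctan2(z[m],y[m]); h,e=np.histogram(a[r[m]>.045],36,(-1,3.6)); 
    print(" n",m.sum(),"far-part angle median",np.median(a[r[m]>.045]).round(2),"rmax",np.percentile(r[m],98).round(3), [(round(e[i],2),int(h[i])) for i in range(36) if h[i]>8])
E
python3 - <<'E'
from bench import vision; from h import *
for n in("scene","side"):
    s=vision.snapshot(n); flag(s,(.441,-.006),-.17); rep(s,(.441,-.006))
E
```

```text
time: 3.8
tool_pos: [0.4393, -0.0367, 0.2072]
ee_rot: [3.141, -0.014, -0.17]
wrist_force: [-0.1, 0.6, -0.6]
width: 0.0007
finger_force: 0.0
 n 843 far-part angle median 0.91 rmax 0.078 [(np.float64(0.79), 192), (np.float64(0.92), 158)]
 white n 1633 mean [ 0.4393 -0.0009  0.0707] axis [-0.052  0.657  0.752] yaw 0.079 tmin/max [-0.0501  0.0672] norm [-0.108 -0.753  0.65 ] box [254 279  48  74]
 white n 164 mean [ 0.5428 -0.0352  0.0455] axis [0.224 0.277 0.934] yaw -0.681 tmin/max [-0.0178  0.0219] norm [-0.969  0.163  0.185] box [336 306  10  24]
 base 1376 ((437.5723571777344, -27.37652587890625), (89.22244262695312, 69.9558334350586), 80.2673110961914) z 0.0097
 high n 1924 zmax [0.035 0.065 0.117]
 n 151 far-part angle median 0.86 rmax 0.083 [(np.float64(0.79), 89)]
 base 719 ((445.5469665527344, -12.656700134277344), (153.42234802246094, 83.85566711425781), 79.53082275390625) z 0.012
 high n 473 zmax [0.034 0.065 0.122]
```

```bash
python3 -m crank '[[1,[0,-0.0385,0],[0,0,0]],[1,[0,-0.0385,0],[0,0,0]],[1,[-0.003,-0.0385,0],[0,0,0]],[1,[0,0,0],[0,0,0]],[1,[0,0,0.04],[0,0,0]],[1,[0,0,0.04],[0,0,0]],[1,[0,0,0.035],[0,0,0]],[1,[0,0,0],[0,0,0]]]'
python3 -m crank '[[1,[0,0.015,0],[0,0,0]],[1,[0,0.015,0],[0,0,0]],[1,[0,0.015,0],[0,0,0]],[1,[0,0.015,0],[0,0,0]],[1,[0,0.015,0],[0,0,0]],[1,[0,0.015,0],[0,0,0]],[1,[0,0,0],[0,0,0]]]'
python3 - <<'E'
from bench import vision; from h import *
for n in("scene","side"):
    s=vision.snapshot(n); flag(s,(.441,-.006),-.17); rep(s,(.441,-.006))
E
```

```text
time: 4.7
tool_pos: [0.4462, 0.0772, 0.0771]
ee_rot: [3.138, 0.015, -0.171]
wrist_force: [-0.8, -0.4, -0.3]
width: 0.0
finger_force: 0.0
time: 5.4
tool_pos: [0.4372, -0.0121, 0.0856]
ee_rot: [3.141, -0.001, -0.173]
wrist_force: [1.0, 0.4, -0.3]
width: 0.0005
finger_force: 0.0
 n 32 far-part angle median 1.8 rmax 0.09 [(np.float64(1.68), 23)]
 white n 66 mean [ 0.4375 -0.0251  0.1482] axis [ 0.091  0.001 -0.996] yaw -1.563 tmin/max [-0.011   0.0126] norm [0.152 0.988 0.015] box [276 305   9  10]
 white n 159 mean [ 0.5427 -0.035   0.0452] axis [0.246 0.28  0.928] yaw -0.721 tmin/max [-0.0176  0.0215] norm [-0.964  0.167  0.206] box [336 306  10  24]
 base 1454 ((436.9128112792969, -31.2252197265625), (82.52950286865234, 69.92333221435547), 80.42951202392578) z 0.0096
 high n 376 zmax [0.032 0.057 0.153]
 n 412 far-part angle median 1.56 rmax 0.081 [(np.float64(1.43), 97), (np.float64(1.68), 13), (np.float64(2.07), 61)]
 white n 611 mean [ 0.4389 -0.0083  0.0782] axis [ 0.213  0.392 -0.895] yaw -0.499 tmin/max [-0.0635  0.0515] norm [-0.004  0.916  0.4  ] box [346 149  30  45]
 base 551 ((438.7459411621094, -8.317924499511719), (141.29293823242188, 77.87581634521484), 78.7188491821289) z 0.0119
 high n 972 zmax [0.035 0.069 0.129]
```

```bash
python3 -m crank '[[1,[0,0.010,0],[0,0,0]],[1,[0,0.010,0],[0,0,0]],[1,[0,0.010,0],[0,0,0]],[1,[0,0.010,0],[0,0,0]],[1,[0,0,0.006],[0,0,0]],[1,[0,0,0.006],[0,0,0]],[1,[0,0,0.006],[0,0,0]],[1,[0,0,0],[0,0,0]]]'
python3 -m crank '[[1,[0,0,0.003],[0,0,0]],[1,[0,0,0.002],[0,0,0]],[1,[0,0,0],[0,0,0]]]'
```

```text
time: 6.3
tool_pos: [0.4292, -0.0494, 0.065]
ee_rot: [-3.141, 0.003, -0.17]
wrist_force: [0.5, -0.9, -0.8]
width: 0.0006
finger_force: 0.0
time: 6.6
tool_pos: [0.4303, -0.0496, 0.063]
ee_rot: [3.141, -0.0, -0.17]
wrist_force: [-3.4, 1.6, 8.8]
width: 0.0002
finger_force: 4.1
```

```bash
python3 -m crank '[[1,[0,0,-0.03],[0,0,0]],[1,[0,0,-0.045],[0,0,0]],[1,[0,0,-0.045],[0,0,0]],[1,[0,0,-0.04],[0,0,0]],[1,[0,0,0],[0,0,-8]],[1,[0,0,0],[0,0,-8]],[1,[0,0,0],[0,0,0]]]'
python3 - <<'E'
from bench import vision; from h import *
for n in("scene","side"):
    s=vision.snapshot(n); print(n); flag(s,(.441,-.006),-.17); P=rep(s,(.441,-.006))
    m=(P[...,1]>.38)&(P[...,0]>.4)&(P[...,1]<.62)&(P[...,0]<.8)
    for z0 in(.03,.07,.1,.13):
        q=P[m&(P[...,2]>z0)&(P[...,2]<.3)]; print(z0,len(q),np.percentile(q,[.5,99.5],axis=0).round(3).tolist() if len(q) else '')
    if n=="side": rep(s,(.526,.333))
E
```

```text
time: 7.3
tool_pos: [0.4304, -0.0496, 0.2218]
ee_rot: [3.141, -0.001, 0.109]
wrist_force: [-0.0, 0.5, -0.3]
width: 0.0002
finger_force: 0.0
scene
 n 1267 far-part angle median 3.1 rmax 0.079 [(np.float64(2.96), 219), (np.float64(3.09), 393)]
 white n 2223 mean [ 0.4378 -0.0284  0.0627] axis [0.167 0.986 0.002] yaw -0.168 tmin/max [-0.0572  0.0597] norm [ 0.049 -0.011  0.999] box [254 302  55  76]
 white n 160 mean [ 0.5427 -0.0348  0.045 ] axis [0.228 0.225 0.947] yaw -0.793 tmin/max [-0.0171  0.0217] norm [-0.966  0.175  0.191] box [336 306  10  23]
 base 603 ((437.21002197265625, -30.666545867919922), (83.54557037353516, 70.43791961669922), 80.56070709228516) z 0.0094
 high n 2478 zmax [0.043 0.063 0.066]
0.03 46 [[0.548, 0.414, 0.03], [0.572, 0.424, 0.044]]
0.07 0 
0.1 0 
0.13 0 
side
 n 282 far-part angle median 3.05 rmax 0.078 [(np.float64(2.96), 94)]
 white n 425 mean [ 0.4412 -0.0161  0.0655] axis [ 0.143  0.99  -0.004] yaw -0.143 tmin/max [-0.0685  0.0512] norm [0.019 0.001 1.   ] box [345 161  33  28]
 base 657 ((437.100830078125, -15.839454650878906), (158.12127685546875, 8
[... 221 characters left out ...]
3, 0.1], [0.75, 0.609, 0.212]]
0.13 2739 [[0.619, 0.475, 0.131], [0.697, 0.554, 0.212]]
 white n 1039 mean [0.5269 0.3198 0.0671] axis [-0.117  0.982 -0.148] yaw 0.118 tmin/max [-0.0632  0.0545] norm [0.006 0.15  0.989] box [268 229  37  47]
 white n 198 mean [0.6235 0.3602 0.0633] axis [-0.001  0.05   0.999] yaw 0.019 tmin/max [-0.0321  0.0342] norm [ 0.872 -0.489  0.025] box [233 241  12  28]
 white n 87 mean [0.5663 0.4224 0.0694] axis [0.669 0.077 0.739] yaw -1.456 tmin/max [-0.0313  0.0271] norm [-0.645 -0.435  0.629] box [241 272  22  21]
 base 903 ((525.4012451171875, 344.657470703125), (78.14453125, 111.041259765625), 6.7606353759765625) z 0.0116
 high n 1647 zmax [0.04  0.067 0.085]
```

The flask paddle is now flat, ring face up, and its base hasn't moved. Next is the beaker stand.

```bash
python3 -m crank '[[1,[0.0137,-0.04,0],[0,0,0]],[1,[0.0137,-0.04,0],[0,0,0]],[1,[0.0137,-0.04,0],[0,0,0]],[1,[0.0137,-0.04,0],[0,0,0]],[1,[0.0137,-0.04,0],[0,0,0]]]'
python3 -m crank '[[1,[0.0137,-0.04,0],[0,0,0]],[1,[0.0137,-0.04,0],[0,0,0]],[1,[0.0137,-0.04,0],[0,0,0]],[1,[0.0137,-0.04,0],[0,0,0]],[1,[0.0137,-0.04,0],[0,0,0]],[1,[0,0,0],[0,0,0]],[1,[0,0,0],[0,0,0]]]'
```

```text
time: 7.9
tool_pos: [0.4765, 0.1582, 0.2209]
ee_rot: [3.141, 0.001, 0.107]
wrist_force: [0.4, -0.1, -0.2]
width: 0.0004
finger_force: 0.0
time: 8.6
tool_pos: [0.5225, 0.3631, 0.2198]
ee_rot: [3.14, 0.003, 0.109]
wrist_force: [0.5, 0.3, 0.9]
width: 0.0004
finger_force: 0.0
```

```bash
python3 -m crank '[[1,[0,0,0.04],[0,0,0]],[1,[0,0,0.04],[0,0,0]],[1,[0,0,0.04],[0,0,0]],[1,[0,0,0.03],[0,0,0]],[1,[0,0,0],[0,0,0]]]'
python3 -m crank '[[1,[0,0,0.006],[0,0,0]],[1,[0,0,0.006],[0,0,0]],[1,[0,0,0],[0,0,0]]]'
python3 -m crank '[[1,[0,0,0.006],[0,0,0]],[1,[0,0,0.006],[0,0,0]],[1,[0,0,0.006],[0,0,0]],[1,[0,0,0.006],[0,0,0]],[1,[0,0,0],[0,0,0]]]'
python3 -m crank '[[1,[0,0,-0.03],[0,0,0]],[1,[0,0,-0.045],[0,0,0]],[1,[0,0,-0.045],[0,0,0]],[1,[0,0,-0.05],[0,0,0]],[1,[0,0,0],[0,0,0]]]'
python3 - <<'E'
from bench import vision; from h import *
for n in("scene","side"):
    s=vision.snapshot(n); flag(s,(.5256,.3336),.11); rep(s,(.526,.333))
E
```

```text
time: 9.1
tool_pos: [0.5194, 0.359, 0.0657]
ee_rot: [3.136, 0.011, 0.106]
wrist_force: [-1.2, -0.1, -1.1]
width: 0.001
finger_force: 0.0
time: 9.4
tool_pos: [0.5237, 0.3627, 0.0609]
ee_rot: [-3.141, -0.002, 0.108]
wrist_force: [-0.6, 0.6, 0.7]
width: 0.0006
finger_force: 0.0
time: 9.9
tool_pos: [0.5222, 0.3626, 0.034]
ee_rot: [3.141, 0.002, 0.109]
wrist_force: [-0.0, 0.2, -0.2]
width: 0.0006
finger_force: 0.1
time: 10.4
tool_pos: [0.526, 0.3645, 0.2153]
ee_rot: [-3.135, -0.015, 0.109]
wrist_force: [-0.1, -0.3, 0.4]
width: 0.0005
finger_force: 0.0
 n 144 far-part angle median 2.22 rmax 0.081 [(np.float64(2.07), 33), (np.float64(2.19), 82)]
 white n 133 mean [0.5678 0.423  0.0658] axis [-0.691  0.064 -0.72 ] yaw 1.479 tmin/max [-0.0304  0.0294] norm [-0.718 -0.183  0.672] box [227 131  21  21]
 white n 76 mean [0.5319 0.2881 0.1231] axis [0.992 0.128 0.002] yaw -1.443 tmin/max [-0.0209  0.0205] norm [-0.124  0.958  0.259] box [236 159  21  12]
 white n 97 mean [0.6277 0.3224 0.0452] axis [-0.23   0.307 -0.923] yaw 0.644 tmin/max [-0.0228  0.0175] norm [-0.812 -0.583  0.009] box [276 16
[... 340 characters left out ...]
64 tmin/max [-0.0592  0.0565] norm [-0.101  0.802  0.589] box [273 220  28  58]
 white n 114 mean [0.5284 0.3104 0.099 ] axis [ 0.333  0.563 -0.757] yaw -0.534 tmin/max [-0.0122  0.0119] norm [-0.08   0.816  0.572] box [282 232  12  13]
 white n 122 mean [0.6247 0.3615 0.0523] axis [0.093 0.166 0.982] yaw -0.511 tmin/max [-0.0228  0.031 ] norm [ 0.859 -0.512  0.005] box [233 249  11  20]
 white n 76 mean [0.5666 0.4219 0.0696] axis [0.674 0.078 0.734] yaw -1.456 tmin/max [-0.0291  0.0266] norm [-0.663 -0.375  0.648] box [241 272  22  20]
 base 825 ((523.927978515625, 343.6922607421875), (71.20439147949219, 113.01814270019531), 6.388789176940918) z 0.0116
 high n 1906 zmax [0.036 0.07  0.121]
```

```bash
python3 -m crank '[[1,[0,0.0385,0],[0,0,0]],[1,[0,0.0385,0],[0,0,0]],[1,[0,0.0385,0],[0,0,0]],[1,[0,0,0],[0,0,0]],[1,[0,0,0.045],[0,0,0]],[1,[0,0,0.045],[0,0,0]],[1,[0,0,0.04],[0,0,0]],[1,[0,0,0],[0,0,0]]]'
python3 -m crank '[[1,[0,-0.015,0],[0,0,0]],[1,[0,-0.015,0],[0,0,0]],[1,[0,-0.015,0],[0,0,0]],[1,[0,-0.015,0],[0,0,0]],[1,[0,-0.015,0],[0,0,0]],[1,[0,-0.015,0],[0,0,0]],[1,[0,0,0],[0,0,0]]]'
```

```text
time: 11.3
tool_pos: [0.5288, 0.2462, 0.0657]
ee_rot: [3.138, 0.019, 0.109]
wrist_force: [-1.6, -1.2, -0.5]
width: 0.0007
finger_force: 0.0
time: 12.0
tool_pos: [0.5251, 0.3398, 0.0755]
ee_rot: [-3.14, -0.0, 0.112]
wrist_force: [-0.1, -0.2, 0.0]
width: 0.0004
finger_force: 0.0
```

```bash
python3 -m crank '[[1,[0,-0.010,-0.002],[0,0,0]],[1,[0,-0.010,-0.002],[0,0,0]],[1,[0,-0.010,-0.002],[0,0,0]],[1,[0,-0.010,0],[0,0,0]],[1,[0,0,0.005],[0,0,0]],[1,[0,0,0.005],[0,0,0]],[1,[0,0,0.004],[0,0,0]],[1,[0,0,0],[0,0,0]]]'
```

```text
time: 12.8
tool_pos: [0.5207, 0.3764, 0.066]
ee_rot: [3.14, 0.002, 0.109]
wrist_force: [0.2, -0.7, -0.3]
width: 0.0005
finger_force: 0.0
```

```bash
python3 -m crank '[[1,[0,0,0.003],[0,0,0]],[1,[0,0,0.003],[0,0,0]],[1,[0,0,0],[0,0,0]]]'
```

```text
time: 13.1
tool_pos: [0.5215, 0.3769, 0.0632]
ee_rot: [-3.142, -0.001, 0.109]
wrist_force: [-3.7, -1.4, 6.7]
width: 0.0006
finger_force: 3.1
```

```bash
python3 -m crank '[[1,[0,0,-0.03],[0,0,0]],[1,[0,0,-0.045],[0,0,0]],[1,[0,0,-0.045],[0,0,0]],[1,[0,0,-0.045],[0,0,0]],[1,[0,0.04,0],[0,0,0]],[1,[0,0.04,0],[0,0,0]],[1,[0,0.04,0],[0,0,0]],[1,[0,0,0],[0,0,0]]]'
python3 - <<'E'
from bench import vision; from h import *
for n in("scene","side"):
    s=vision.snapshot(n); cv2.imwrite(f"pics/{n}2.png",s["color"][:,:,::-1])
    flag(s,(.441,-.006),-.17); flag(s,(.5256,.3336),.11); rep(s,(.526,.333)); rep(s,(.441,-.006))
a=cv2.imread("pics/scene2.png")[130:400,170:470];b=cv2.imread("pics/side2.png")[130:400,180:480]
cv2.imwrite("pics/c2.png",cv2.resize(np.hstack([a,b]),(800,360)))
E
```

```text
time: 13.9
tool_pos: [0.5352, 0.2534, 0.2269]
ee_rot: [3.14, -0.001, 0.103]
wrist_force: [0.6, 0.8, 0.3]
width: 0.0004
finger_force: 0.0
 n 1285 far-part angle median 3.1 rmax 0.08 [(np.float64(2.96), 215), (np.float64(3.09), 396)]
 n 527 far-part angle median 0.04 rmax 0.077 [(np.float64(-0.11), 38), (np.float64(0.02), 164)]
 white n 1150 mean [0.5416 0.3723 0.0606] axis [ 0.371  0.927 -0.056] yaw -0.38 tmin/max [-0.0799  0.0644] norm [0.058 0.037 0.998] box [209 131  47  58]
 white n 264 mean [0.6257 0.3279 0.0659] axis [-0.059  0.271  0.961] yaw 0.215 tmin/max [-0.035   0.0369] norm [-0.975 -0.223  0.003] box [270 135  17  37]
 base 1021 ((526.4532470703125, 332.5548095703125), (69.99051666259766, 130.32666015625), 6.153146743774414) z 0.0093
 high n 1814 zmax [0.038 0.062 0.083]
 white n 2183 mean [ 0.4375 -0.0279  0.063 ] axis [0.18  0.984 0.008] yaw -0.181 tmin/max [-0.0576  0.0597] norm [ 0.009 -0.01   1.   ] box [254 301  55  77]
 white n 138 mean [ 0.5421 -0.0369  0.0446] axis [0.224 0.179 0.958] yaw -0.898 tmin/max [-0.0152  0.0205] norm [-0.974  0.064  0.216] box [336 308 
[... 586 characters left out ...]
67 tmin/max [-0.0633  0.0535] norm [0.08  0.02  0.997] box [267 244  30  44]
 white n 82 mean [0.5677 0.4224 0.0709] axis [0.678 0.094 0.729] yaw -1.433 tmin/max [-0.031   0.0253] norm [-0.622 -0.454  0.638] box [241 272  22  20]
 base 598 ((523.174072265625, 345.6240539550781), (70.98688507080078, 112.43498229980469), 5.751335620880127) z 0.0115
 high n 1622 zmax [0.041 0.065 0.085]
 white n 485 mean [ 0.4372 -0.0205  0.0653] axis [0.188 0.982 0.002] yaw -0.19 tmin/max [-0.0632  0.0552] norm [ 0.021 -0.006  1.   ] box [345 161  33  27]
 base 657 ((443.0989990234375, -10.752784729003906), (149.3345489501953, 83.44668579101562), 76.89409637451172) z 0.0118
 high n 685 zmax [0.037 0.065 0.069]
```

View pics/c2.png

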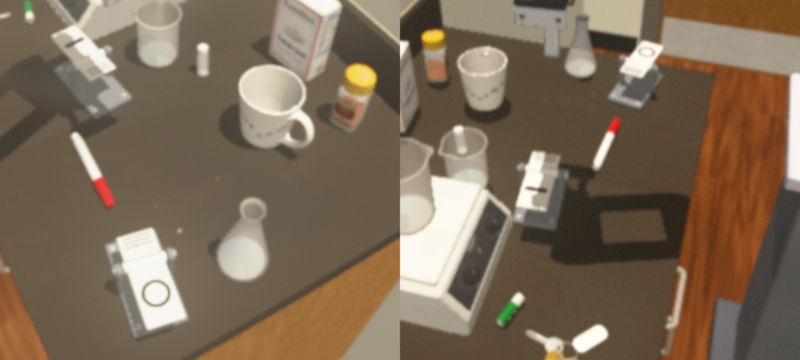

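The crops show the flask paddle flat with its ring up at (155,292), and the beaker paddle flat with its bar up at (535,188). The bases are where they started and nothing else has moved.

```bash
python3 -c "
from bench import robot; print(robot.close_job())"
```

```text
the job is handed in; nothing more can be done
None
```

The job is handed in at about 14 s of the 51 s allowed: the flask paddle lies flat with its ring face up and the beaker paddle lies flat with its bar face up, with the stands and everything else where they were in the last pictures.

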